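# Box the waiting moon cake with the cartoner's valve lever

## Task

One of the two cartons on the bench cartoner is empty. Push the spring-centred valve lever towards that carton, fully over to its stop, and hold it there a moment so that the pusher slides the waiting cake fully home in the carton; then let the lever go so that lever and pusher return to the middle. Work the machine by its lever only: do not touch the cakes, and leave the other waiting cake standing where it is.

Things in the scene. Friction and masses are not known exactly. Their poses are not given: they have to be found in the camera images.
- cartoner: bench cartoner, fixed; steel base 142 x 400 mm. Origin: on the table under the middle of its lane; x across the lane (away from robot), y along it (robot's left), z up. Deck top 13 mm up. A grey bridge (46 mm along y, x -56 to 84 mm) crosses the middle, with valve block and lever; fixed parts there reach 103 mm up. Cartons 150 mm either side of the middle, end stops' inner faces at y +-188 mm
- valve_lever (a joint): lever angle, rad: 0 upright (spring-centred), positive leans to the cartoner's +y; hard stops at +-0.6. Pivot at x 15, y 0, z 95 mm of the cartoner. 10 mm rod, black knob 35 mm across, 98 to 139 mm from the pivot. The pusher follows the same way, 167 mm per rad, so that the cake is home with the lever at its stop (about 10 N at the knob); let go, it recentres within 2 s
- lever_knob (a point): middle of the lever's knob, on the lever's axis 120 mm from the pivot (215 mm above the table when upright)
- cake_left: golden round moon cake, 75 mm across, 32 mm high, loose, waiting on the lane about 62 mm to the +y side of the middle; origin: centre of its underside
- cake_right: the same kind of moon cake, waiting about 62 mm to the -y side; origin: centre of its underside
- empty_carton: the empty carton: brown cardboard trough 88 mm wide, 76 mm long, 36 mm high, open at the top and at both ends, fixed at one end of the lane (either end, 150 mm from the middle); origin: centre of its underside
- empty_carton_centre (a point): centre of the empty carton's inner floor, 2 mm above empty_carton; a cake fully home stands with its centre within about 5 mm of it
- full_carton: the same kind of carton at the other end of the lane, already filled with a moon cake that is fixed in it; origin: centre of its underside
- pusher_head (a point): top centre of the pusher head, a steel block 70 mm wide, 24 mm thick along the lane, 26 mm high, hidden under the bridge when the lever is upright; it slides along the cartoner's y axis and stands at about y = +-100 mm when it has pushed a cake home
Mind the look-alikes: they are no part of the job. Leave any black look-alike of the cake_left alone.

How it is judged:
By the outcome, as a careful person would: the job done as asked, in the order asked, and still so for the second after the job is handed in, with the robot touching nothing.
It also fails if it takes over 40 s, if anything falls off the work surface, if the arm or the gripper's body presses on something with over 40 N, if the wrist force passes 120 N, or if a joint passes its speed limit or range.

## Robot

A 6-joint arm with a two-finger parallel gripper is mounted at the origin on the work surface; the furniture and walls round the work are solid. World frame = base frame: x ahead of the robot, y to its left, z up, the work surface at z = 0. Lengths are in mm, angles in rad, forces in N, time in s.
With the tool pointing down it reaches from about 275 to 750 mm from the base axis. Payload 10.2 kg.
Tool frame: the origin (TCP) lies at the very end of the fingers, on their centre line; the grasp point (between the pads) lies 19 mm behind it (ctrl.tcp_to_grasp is the distance from the TCP to the grasp point, in mm); z points along the fingers, x is the direction in which the jaws open and shut, and the axes are right-handed (so a half turn about z gives the same grasp; the last joint's range is limited). The gripper opens to 85 mm and grips with 20 to 120 N. Pads are 22 mm wide; open, the fingers measure 114 mm over their backs; the gripper's body (76 mm by 85 mm) begins 54 mm behind the grasp point. The pads swing forward as they close: fully open they stand 13 mm farther back than shut.
Start: joints at [1.024, 0.313, 1.498, -0, 1.331, -0.223], TCP at [167.053, 497.719, 231.294] pointing down, gripper open.
Joint ranges: [-2.94, 2.94], [-0.97, 2.17], [0.19, 2.56], [-1.23, 4.37], [0.02, 3.11], [-2.88, 2.88]. Speed limits (rad/s): [2.39, 2.39, 3.01, 3.14, 3.14, 3.14].

## Interface

Orientations are given as a unit quaternion [w, x, y, z].
In Python, from rig import monitor, vision, order, ctrl gives the robot as it stands. The module is installed in compiled form; this text tells all that it offers.
- The arm moves only by the shell command python3 -m pendant 'ROWS' [FORCE]. ROWS is JSON, a list that holds one entry, the list of rows, each a list of 5 numbers: the closure, from -1 (fully open) to 1 (shut), then the shift along the world's x, y, z in m, then the turn about the world's z in degrees. In form: [[[fingers, dx, dy, dz, spin], ...]]. A call has 1 to 20 rows; each row is the pose to reach, as a shift and turn from the pose commanded when the call began; what a row does not reach only later rows make up. A row lasts 1/10 s, in which the tool goes at most 50 mm and 8.59 degrees, less where a joint would pass 70% of its speed; a pose out of reach is approached as far as the arm can. A call with a gripper value outside its range is refused whole. The fingers move at their own pace and stop on an object; FORCE is the grip in N (left out, the last holds). Time passes only in rows, so rows that repeat a pose let the fingers close. It gives the time, the measured TCP pose, the force and the opening at its end, in the units of the state.
- monitor.sense(): the state, without advancing time (a new reading comes with each control period).
- vision.capture(name): name is "scene" or "top"; returns (picture, depth): 400x640x3 uint8, red, green, blue; 400x640 float32, mm along the optical axis (not along the pixel's ray), 0 where there is no reading.
- vision.camera_info(name): a dict with "fov_y" (degrees; the focal length in pixels is half the picture's height over the tangent of half this angle, whatever the lens; pixels are square), "cx", "cy" (the principal point, pixels), "distortion" ([k1, k2, p1, p2, k3] as OpenCV has them; the pictures are not rectified), "R" (3x3) and "t" (3): a world point X has camera coordinates R X + t. Camera axes: x right, y down, z forward; pixel columns grow to the right and rows downward; lengths in mm; the calibration is good to about 2 mm. A picture is of the moment at which its call begins. camera_info takes no time and is no camera call.
- order.finish_job(): hands the job in, once; it reports no verdict.
The state is a dict: "time_s": time; "joints": joint angles; "dq": joint speeds; "tau": joint torques, N m; "eef_pos": TCP position; "ee_rot": TCP orientation; "force": force on the tool from outside, world axes, zero at the start; "wrist_torque": the same for the moment, N m; "grip_width": opening from 0.0 (shut) to 1.0 (fully open).
Only numpy, scipy, OpenCV 4.12 (cv2) and the standard library are available. Lean on these libraries where they do the work, as an engineer would, in place of code of your own. Each camera call takes 0.05 s, during which the arm holds its last target.

## Working session

There is one attempt and no reset: what is moved stays moved. The work goes in short steps, Python scripts to look and compute and a shell command to move; the robot and the scene stay as the last step left them, time stands still between calls to the robot, and variables do not carry over. Pictures are saved under pics/ and viewed, and the job is handed in when it is done.

```bash
mkdir -p pics; python3 - <<'E'
from rig import monitor, vision
import cv2, numpy as np
s=monitor.sense(); print(s)
for n in ("scene","top"):
    p,d=vision.capture(n); cv2.imwrite(f"pics/{n}0.png",p[:,:,::-1]); np.savez(f"{n}0.npz",p=p,d=d)
    i=vision.camera_info(n); print(n,i)
E
```

```text
{'time_s': 0.0, 'joints': array([ 1.02362457e+00,  3.13445059e-01,  1.49844403e+00, -8.98227233e-06,
        1.33100817e+00, -2.23401125e-01]), 'dq': array([ 3.12248357e-04, -5.52229124e-04, -1.32582479e-05, -9.40585611e-04,
       -5.50277228e-04,  1.32312686e-03]), 'tau': array([-1.46810344e-03, -4.12285995e+01, -2.59731030e+01, -3.57983390e-04,
        4.35374823e-03, -5.89443835e-05]), 'eef_pos': array([166.89968456, 497.4878701 , 230.73499373]), 'ee_rot': array([ 2.58102414e-04,  8.11831554e-01,  5.83891344e-01, -5.99081306e-04]), 'force': array([ 0.40088016, -0.00824812, -0.33296358]), 'wrist_torque': array([ 0.00794084, -0.02335714,  0.05208045]), 'grip_width': 0.9976761366602984}
scene {'fov_y': 54.42560888389847, 'cx': 323.0486175837967, 'cy': 203.15109142510644, 'distortion': array([-0.07496525,  0.        ,  0.        ,  0.        ,  0.        ]), 'R': array([[ 0.45973159, -0.8880138 ,  0.00885234],
       [-0.61984239, -0.32800375, -0.71288775],
       [ 0.63595776,  0.32224996, -0.70122228]]), 't': array([-276.45373794,  380.46224045,  704.2742349 ])}
top {'fov_y': 50.733055212358764, 'cx': 325.056916055492, 'cy': 202.94613613106634, 'distortion': array([-0.01300047,  0.        ,  0.        ,  0.        ,  0.        ]), 'R': array([[-0.02099399, -0.99971751, -0.01114255],
       [-0.97982428,  0.02278929, -0.19855734],
       [ 0.19875518,  0.00674923, -0.98002593]]), 't': array([-38.01692891, 494.34297406, 988.0434671 ])}
```

View pics/scene0.png

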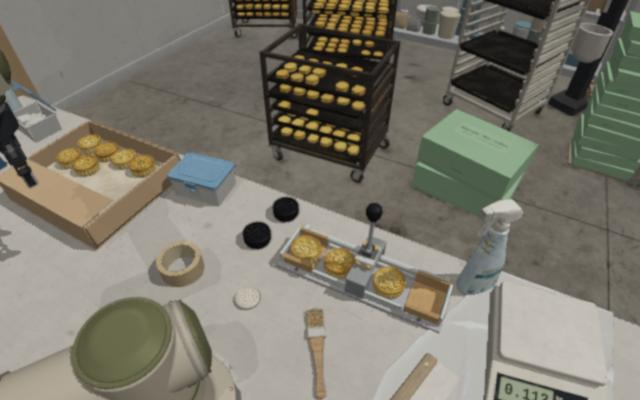

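View pics/top0.png

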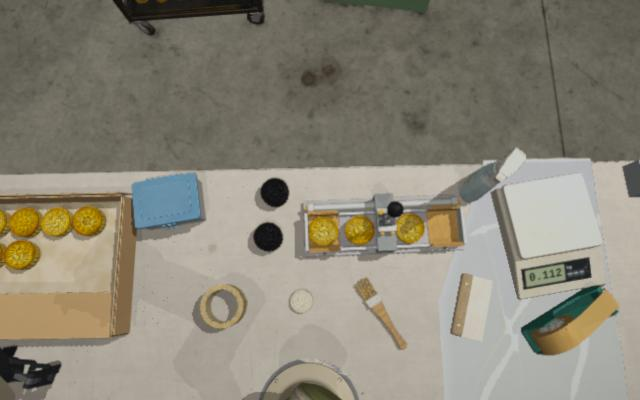

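The scene picture shows the cartoner with a cake in the carton at its left end (scene 306,247), and an open empty carton at its right end (428,297). In the top picture these are at (323,232) and (444,228). The lever knob is at scene (374,212) and top (395,209). I'll enlarge a crop to confirm and measure.

```bash
cat > h.py <<'E'
import numpy as np, cv2
from rig import vision
def K(n):
    i=vision.camera_info(n); f=200/np.tan(np.radians(i["fov_y"]/2))
    return np.array([[f,0,i["cx"]],[0,f,i["cy"]],[0,0,1]]),i["distortion"],i["R"],i["t"]
def ray(n,uv):
    k,d,R,t=K(n); q=cv2.undistortPoints(np.array([[uv]],float),k,d)[0,0]
    return -R.T@t, R.T@np.array([q[0],q[1],1.])
def plane(n,uv,z):
    c,r=ray(n,uv); return c+r*(z-c[2])/r[2]
def proj(n,X):
    k,d,R,t=K(n); return cv2.projectPoints(np.array(X,float).reshape(-1,1,3),cv2.Rodrigues(R)[0],t,k,d)[0][:,0]
def tri(a,b):
    (c1,r1),(c2,r2)=ray("scene",a),ray("top",b)
    s=np.linalg.lstsq(np.c_[r1,-r2],c2-c1,rcond=None)[0]; p,q=c1+s[0]*r1,c2+s[1]*r2
    return (p+q)/2,np.linalg.norm(p-q)
E
python3 - <<'E'
import numpy as np,cv2
from h import *
P={n:np.load(n+"0.npz")["p"] for n in("scene","top")}
roi={"scene":(350,190,400,232),"top":(380,195,412,222)}
c={}
for n in P:
    a,b,x,y=roi[n]; m=(P[n].max(2)<45).astype(np.uint8)[b:y,a:x]
    k,l,s,ce=cv2.connectedComponentsWithStats(m); j=1+np.argmax(s[1:,4]); print(n,s[j],ce[j]+[a,b]); c[n]=ce[j]+[a,b]
print("knob",tri(c["scene"],c["top"]))
t=P["top"]; hsv=cv2.cvtColor(t,cv2.COLOR_RGB2HSV)
m=cv2.inRange(hsv,(18,140,90),(32,255,255)); m[:, :290]=0;m[:,480:]=0;m[:190]=0;m[270:]=0
k,l,s,ce=cv2.connectedComponentsWithStats(m)
for j in range(1,k):
    if s[j,4]>100: print("cake",s[j],ce[j],plane("top",ce[j],47))
a=cv2.resize(t[180:270,290:480],None,fx=4,fy=4,interpolation=2); cv2.imwrite("pics/topcrop.png",a[:,:,::-1])
a=cv2.resize(P["scene"][190:330,265:465],None,fx=4,fy=4,interpolation=2); cv2.imwrite("pics/scenecrop.png",a[:,:,::-1])
E
```

```text
scene [ 16  14  16  18 212] [373.32075472 212.20754717]
top [  8   7  15  15 168] [394.45833333 209.35714286]
knob (array([ 443.80435073, -192.61593776,  211.04224679]), np.float64(0.0028160729618850215))
cake [ 427  206   36   40 1032] [442.84593023 226.36724806] [ 429.0818503  -334.15918479   47.        ]
cake [ 309  211   30   40 1040] [323.26442308 231.55384615] [422.9946325  -43.07412573  47.        ]
cake [397 213  27  30 648] [409.5941358  227.70987654] [ 427.64667972 -253.17473161   47.        ]
cake [345 215  29  30 654] [359.14525994 229.94495413] [ 424.96465387 -130.38630325   47.        ]
```

View pics/topcrop.png

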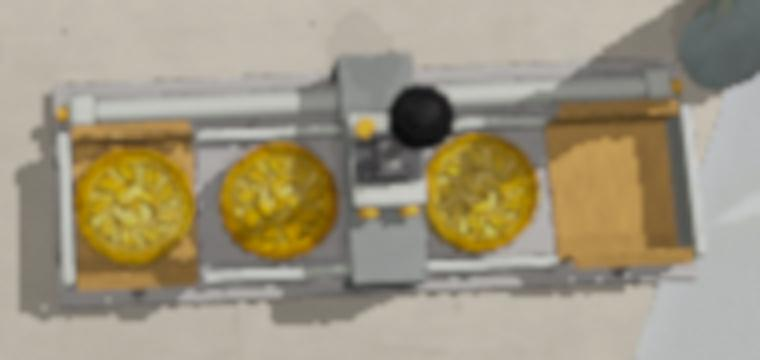

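View pics/scenecrop.png

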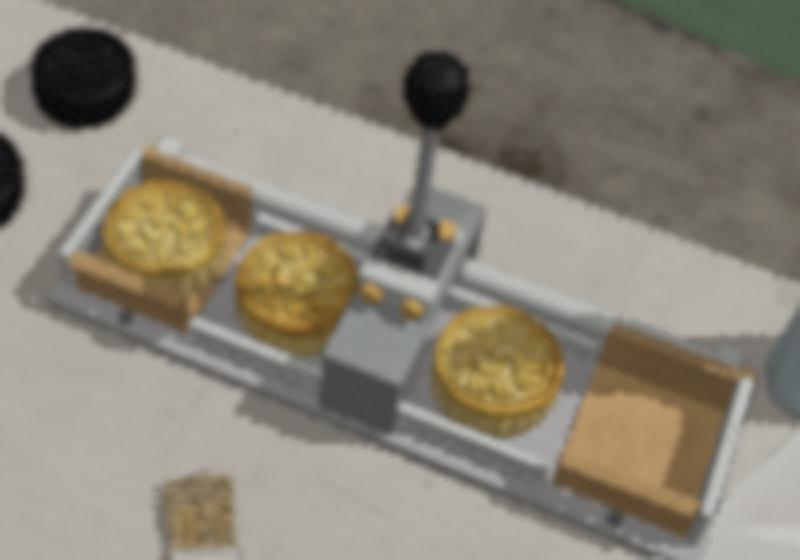

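The crop confirms it. The left (+y) carton holds a cake. The right (-y) carton, around top (444,228), is open and empty. The waiting cakes are at top (359,230) and (410,228), and the two black look-alikes stand well away on the left.

- **Position:** the cakes' midpoint (426,-192), yaw of about 1.2° and knob (444,-193,211) agree with the given offsets of 15 mm and 215 mm.
- **Plan:** push the knob towards -y with shut fingers from its +y side, TCP at about z 182.

First I'll move to the +y side, high up.

```bash
python3 -m pendant '[[[1,0.015,-0.03,0.03,-4],[1,0.03,-0.07,0.04,-8],[1,0.05,-0.11,0.04,-12],[1,0.07,-0.15,0.04,-16],[1,0.09,-0.19,0.04,-21],[1,0.11,-0.23,0.04,-26],[1,0.13,-0.27,0.04,-31],[1,0.15,-0.31,0.04,-36],[1,0.17,-0.35,0.04,-41],[1,0.19,-0.39,0.04,-46],[1,0.21,-0.43,0.04,-51],[1,0.225,-0.47,0.04,-56],[1,0.24,-0.51,0.04,-61],[1,0.255,-0.55,0.04,-66],[1,0.265,-0.58,0.04,-70],[1,0.272,-0.60,0.04,-70],[1,0.275,-0.61,0.04,-70],[1,0.275,-0.61,0.04,-70]]]' 40
python3 - <<'E'
from rig import monitor, vision
import cv2
print(monitor.sense())
for n in("scene","top"):
    p,d=vision.capture(n); cv2.imwrite(f"pics/{n}1.png",p[:,:,::-1])
E
```

```text
time_s: 1.9
eef_pos: [442.0, -112.8, 270.9]
ee_rot: [-0.0, 1.0, 0.012, -0.0]
force: [-0.1, -0.1, 0.3]
grip_width: -0.001
{'time_s': 1.9, 'joints': array([-5.07563414e-01,  1.31218962e-01,  1.62134213e+00,  6.14010726e-06,
        1.38989417e+00, -5.31903756e-01]), 'dq': array([ 0.03301341, -0.02681064,  0.02193052,  0.00586927,  0.00429862,
        0.01718811]), 'tau': array([ -1.44268814, -31.91070914, -27.0621264 ,  -0.08044601,
        -0.06483298,  -0.18913643]), 'eef_pos': array([ 442.02681749, -112.76088173,  270.91510544]), 'ee_rot': array([-2.16827332e-04,  9.99925858e-01,  1.21693158e-02, -3.72850698e-04]), 'force': array([-0.12657408, -0.08645175,  0.31898749]), 'wrist_torque': array([0.07949271, 0.03411349, 0.04381839]), 'grip_width': -0.001215996305887939}
```

View pics/scene1.png

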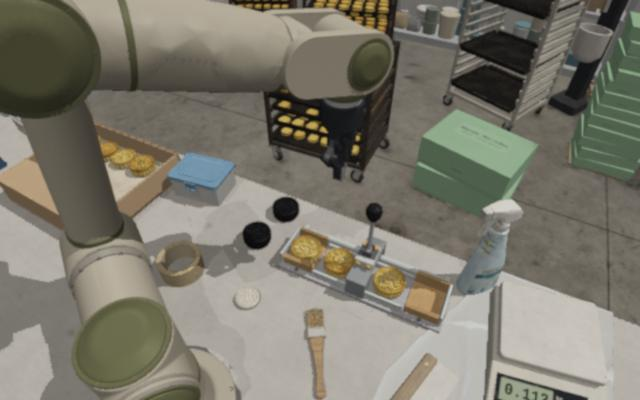

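View pics/top1.png

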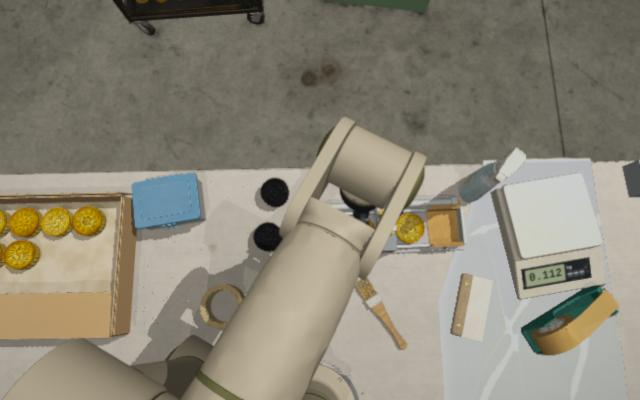

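In the scene view the shut fingers (tip at 338,175) are up-left of the knob (374,212), with everything else undisturbed. Next I lower the fingers beside the knob and go on until nearly in contact.

```bash
python3 -m pendant '[[[1,0,0,-0.03,0],[1,0,0,-0.06,0],[1,0,0,-0.085,0],[1,0,0,-0.089,0],[1,0,-0.015,-0.089,0],[1,0,-0.03,-0.089,0],[1,0,-0.038,-0.089,0],[1,0,-0.042,-0.089,0],[1,0,-0.042,-0.089,0]]]'
python3 - <<'E'
from rig import monitor, vision
import cv2
print(monitor.sense()['force'])
p,d=vision.capture("scene"); cv2.imwrite("pics/scene2.png",cv2.resize(p[120:340,260:470],None,fx=2.7,fy=2.7)[:,:,::-1])
E
```

```text
time_s: 2.9
eef_pos: [442.1, -155.0, 182.6]
ee_rot: [0.0, 1.0, 0.012, 0.0]
force: [0.2, 0.3, -1.0]
grip_width: -0.0
[ 0.2480268   0.30884641 -0.99822412]
```

View pics/scene2.png

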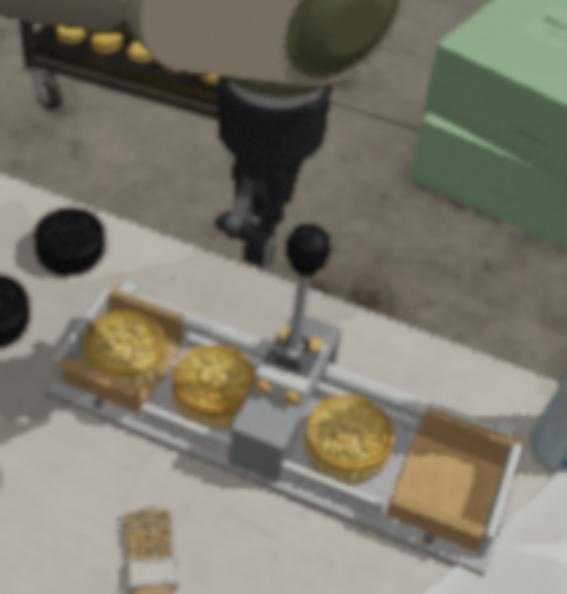

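The fingertips (crop 260,255) stand just left of the knob (307,250), with no contact yet. Now I push slowly towards -y.

```bash
python3 -m pendant '[[[1,0,-0.004,0,0],[1,0,-0.008,0,0],[1,0,-0.011,0,0],[1,0,-0.014,0,0],[1,0,-0.017,0,0],[1,0,-0.020,0,0],[1,0,-0.023,0,0],[1,0,-0.026,0,0],[1,0,-0.029,0,0],[1,0,-0.032,0,0],[1,0,-0.035,0,0],[1,0,-0.038,0,0],[1,0,-0.041,0,0],[1,0,-0.044,0,0],[1,0,-0.047,0,0],[1,0,-0.050,0,0],[1,0.001,-0.053,0,0],[1,0.001,-0.056,0,0],[1,0.001,-0.058,0,0],[1,0.001,-0.060,0,0]]]'
python3 - <<'E'
from rig import monitor, vision
import cv2
print(monitor.sense()['force'])
p,d=vision.capture("scene"); cv2.imwrite("pics/scene3.png",cv2.resize(p[120:340,260:470],None,fx=2.7,fy=2.7)[:,:,::-1])
E
```

```text
time_s: 4.95
eef_pos: [441.9, -212.9, 180.5]
ee_rot: [-0.002, 1.0, 0.013, -0.002]
force: [-0.0, 8.9, -6.6]
grip_width: 0.001
[-0.03761396  8.86344338 -6.5777133 ]
```

View pics/scene3.png

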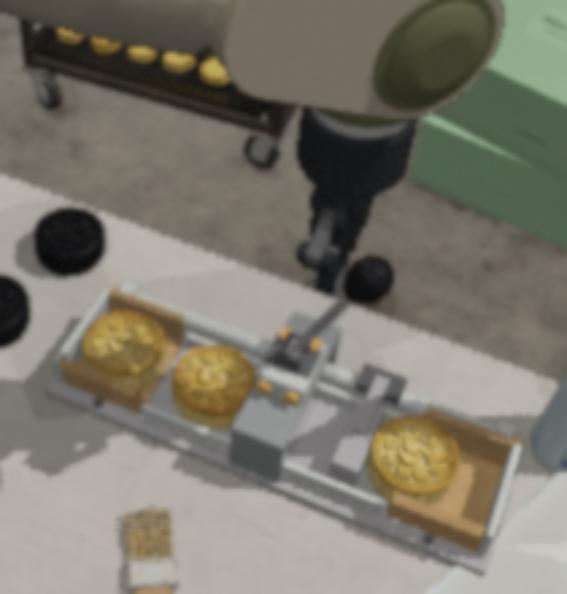

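The knob is well over, and the pusher head has slid cake_right about halfway into the empty carton. cake_left hasn't moved. The force is 9 N, so I carry on.

```bash
python3 -m pendant '[[[1,0,-0.003,0,0],[1,0,-0.006,0,0],[1,0,-0.009,0,0],[1,0,-0.011,0,0],[1,0,-0.013,0,0],[1,0,-0.013,0,0]]]'
python3 -m pendant '[[[1,0,-0.002,0,0],[1,0,-0.004,0,0],[1,0,-0.004,0,0]]]'
python3 - <<'E'
from rig import monitor, vision
import cv2
p,d=vision.capture("scene"); cv2.imwrite("pics/scene4.png",cv2.resize(p[120:340,260:470],None,fx=2.7,fy=2.7)[:,:,::-1])
E
```

```text
time_s: 5.6
eef_pos: [441.4, -224.9, 179.7]
ee_rot: [-0.004, 1.0, 0.013, -0.003]
force: [-0.5, 11.5, -9.8]
grip_width: 0.002
time_s: 5.9
eef_pos: [441.1, -228.3, 179.3]
ee_rot: [-0.005, 1.0, 0.013, -0.004]
force: [-2.1, 13.2, -10.9]
grip_width: -0.004
```

View pics/scene4.png

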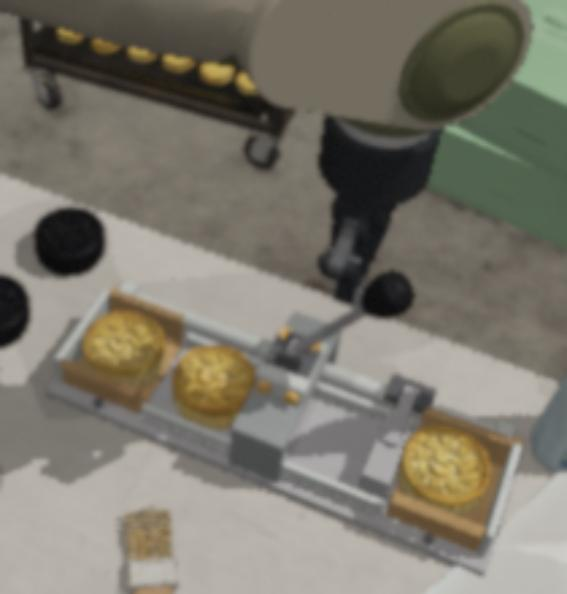

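The cake is nearly home and the force is 13 N, with no jump from the stop yet. I'll go on in small steps until the stop shows in the force.

```bash
python3 -m pendant '[[[1,0,-0.0015,0,0],[1,0,-0.003,0,0],[1,0,-0.003,0,0]]]'
python3 -m pendant '[[[1,0,-0.0015,0,0],[1,0,-0.003,0,0],[1,0,-0.003,0,0]]]'
python3 - <<'E'
import numpy as np,cv2
from h import *
p,d=vision.capture("scene"); cv2.imwrite("pics/scene5.png",cv2.resize(p[120:340,260:470],None,fx=2.7,fy=2.7)[:,:,::-1])
hsv=cv2.cvtColor(p,cv2.COLOR_RGB2HSV)
yaw=.022; R=np.array([[np.cos(yaw),-np.sin(yaw),0],[np.sin(yaw),np.cos(yaw),0],[0,0,1]]); o=np.array([426.3,-191.8,0])
for a in(0,-.5,-.55,-.6): print(a,proj("scene",o+R@np.array([15,120*np.sin(a),95+120*np.cos(a)])), "pusher",proj("scene",o+R@np.array([0,167*a,40.])))
print("home cake top",proj("scene",o+R@np.array([0,-150,47.])))
E
```

```text
time_s: 6.25
eef_pos: [440.9, -230.8, 178.9]
ee_rot: [-0.005, 1.0, 0.013, -0.004]
force: [-0.9, 15.0, -12.2]
grip_width: -0.001
time_s: 6.55
eef_pos: [440.9, -231.3, 178.8]
ee_rot: [-0.008, 1.0, 0.013, -0.004]
force: [-1.3, 27.8, -8.2]
grip_width: -0.001
0 [[372.51028149 211.42864219]] pusher [[362.55201533 269.11157228]]
-0.5 [[399.01105025 225.96458304]] pusher [[397.32748727 282.68293682]]
-0.55 [[401.29058908 227.85598707]] pusher [[400.90159472 284.07361375]]
-0.6 [[403.46960725 229.80334116]] pusher [[404.49312849 285.47028086]]
home cake top [[426.9179321  292.16098996]]
```

View pics/scene5.png

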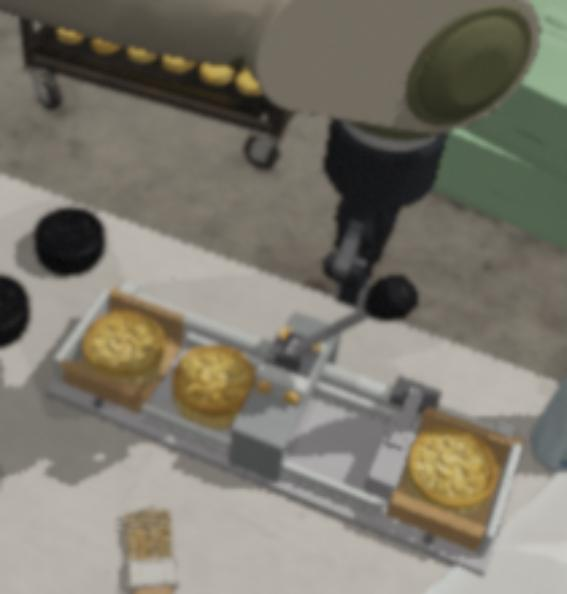

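The stop is reached: the force jumped from 15 to 28 N over only 0.5 mm. The knob at scene (405,230) matches the prediction for -0.6 rad. The cake at (428,293) agrees with the predicted home position (427,292). I'll hold, then back off towards +y and up, slowly at first so the lever follows.

```bash
python3 -m pendant '[[[1,0,0,0,0],[1,0,0,0,0],[1,0,0,0,0],[1,0,0,0,0],[1,0,0,0,0],[1,0,0,0,0],[1,0,0,0,0],[1,0,0,0,0],[1,0,0,0,0],[1,0,0,0,0]]]'
python3 -m pendant '[[[1,0,0.004,0,0],[1,0,0.009,0,0],[1,0,0.014,0,0],[1,0,0.019,0,0],[1,0,0.025,0,0],[1,0,0.031,0,0],[1,0,0.037,0,0],[1,0,0.043,0,0],[1,0,0.049,0,0],[1,0,0.055,0,0],[1,0,0.062,0,0],[1,0,0.070,0,0],[1,0,0.080,0,0],[1,0,0.095,0,0],[1,0,0.11,0,0],[1,0,0.125,0.01,0],[1,0,0.13,0.03,0],[1,0,0.13,0.06,0],[1,0,0.13,0.09,0],[1,0,0.13,0.09,0]]]'
python3 -m pendant '[[[1,-0.02,0.04,0,0],[1,-0.04,0.08,0,0],[1,-0.06,0.12,0,0],[1,-0.08,0.16,0,0],[1,-0.09,0.2,0,0],[1,-0.1,0.24,0,0],[1,-0.1,0.26,0,0],[1,-0.1,0.26,0,0]]]'
python3 - <<'E'
from rig import monitor
from h import *
for n in("scene","top"):
    p,d=vision.capture(n); np.savez(n+"6.npz",p=p,d=d)
    q=p[120:340,260:470] if n=="scene" else p[170:280,290:490]
    cv2.imwrite(f"pics/{n}6.png",cv2.resize(q,None,fx=2.7 if n=="scene" else 4,fy=2.7 if n=="scene" else 4)[:,:,::-1])
p=np.load("top6.npz")["p"]
hsv=cv2.cvtColor(p,cv2.COLOR_RGB2HSV); m=cv2.inRange(hsv,(20,170,90),(32,255,255)); m[:,:290]=0;m[:,480:]=0;m[:190]=0;m[270:]=0
k,l,s,ce=cv2.connectedComponentsWithStats(m)
for j in range(1,k):
    if s[j,4]>100: print("cake",s[j],ce[j],plane("top",ce[j],47))
c={}
for n,(a,b,x,y) in {"scene":(350,190,400,232),"top":(380,195,412,222)}.items():
    m=(np.load(n+"6.npz")["p"].max(2)<45).astype(np.uint8)[b:y,a:x]
    k,l,s,ce=cv2.connectedComponentsWithStats(m); j=1+np.argmax(s[1:,4]); print(n,s[j],ce[j]+[a,b]); c[n]=ce[j]+[a,b]
print("knob",tri(c["scene"],c["top"]))
E
```

```text
time_s: 7.6
eef_pos: [440.9, -231.3, 178.7]
ee_rot: [-0.008, 1.0, 0.013, -0.004]
force: [-1.4, 27.0, -8.6]
grip_width: 0.003
time_s: 9.6
eef_pos: [444.2, -106.9, 276.6]
ee_rot: [0.002, 1.0, 0.013, 0.003]
force: [0.1, 0.7, 0.5]
grip_width: -0.003
time_s: 10.4
eef_pos: [342.0, 154.9, 272.3]
ee_rot: [-0.0, 1.0, 0.015, -0.0]
force: [-0.4, -0.3, 0.5]
grip_width: 0.0
cake [429 210  30  30 560] [444.17321429 224.65714286] [ 433.20203824 -337.70501267   47.        ]
cake [309 217  30  30 554] [322.69494585 230.49277978] [425.62394332 -41.74113143  47.        ]
cake [345 216  28  29 584] [359.03253425 229.96917808] [ 424.91155897 -130.11027524   47.        ]
scene [ 16  14  16  18 207] [373.20772947 212.352657  ]
top [  8   7  15  15 165] [394.46666667 209.35757576]
knob (array([ 443.80045428, -192.569909  ,  210.64418516]), np.float64(0.2903587150976154))
```

View pics/scene6.png

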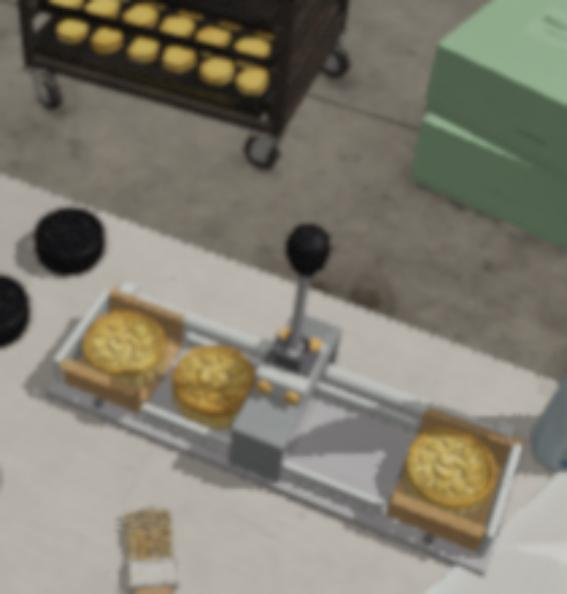

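View pics/top6.png

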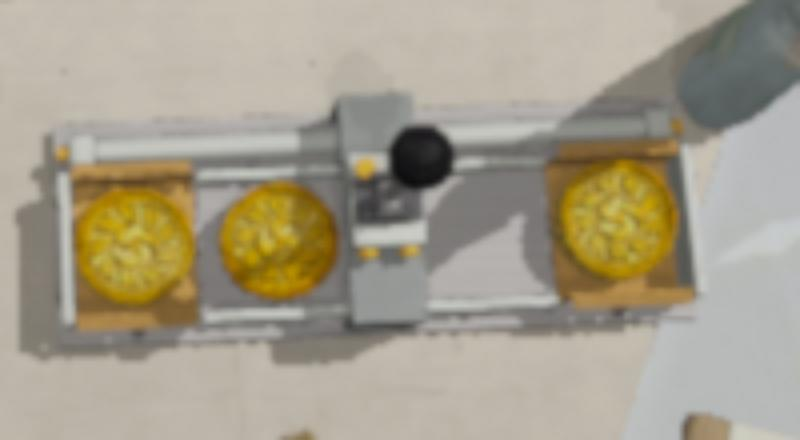

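All looks good. The lever is upright and the knob is back at its starting position. cake_left hasn't moved, and cake_right is in the carton. The top-view centroid reads about 4 mm short, which could be bias from seeing the cake's side, so I'll check with depth points from the cake's top only.

```bash
python3 - <<'E'
from h import *
yaw=.022;o=np.array([426.3,-191.8])
for n,files in(("top",("top0","top6")),("scene",("scene0","scene6"))):
  for f in files:
    z=np.load(f+".npz"); d=z["d"]; p=z["p"]; k,ds,R,t=K(n)
    v,u=np.mgrid[:400,:640]; q=cv2.undistortPoints(np.stack([u,v],-1).reshape(-1,1,2).astype(float),k,ds).reshape(400,640,2)
    X=(np.dstack([q,np.ones((400,640))])*d[...,None]-t)@R
    h=cv2.cvtColor(p,cv2.COLOR_RGB2HSV); g=(h[...,0]>=18)&(h[...,0]<=33)&(h[...,1]>130)&(d>0)
    for name,y0 in(("filled",-42),("left",-130),("right",-254),("empty carton",-341)):
      m=g&(abs(X[...,1]-y0)<50)&(abs(X[...,0]-427)<39)&(X[...,2]>40)&(X[...,2]<54)&(abs(X[...,1]-y0)<46)
      if m.sum()<60: print(f,name,"none",m.sum()); continue
      P=X[m]; c,r=cv2.minEnclosingCircle(P[:,:2].astype(np.float32)); l=P[:,1]
      e=c-o; print(f,name,"n",m.sum(),"mean",P.mean(0).round(1),"circ",np.round(c,1),round(r,1),"lane y",round(-np.sin(yaw)*e[0]+np.cos(yaw)*e[1],1))
E
```

```text
top0 filled n 493 mean [425.4 -43.5  42.6] circ [426.5 -43.7] 36.6 lane y 148.1
top0 left n 542 mean [ 426.4 -130.3   43.1] circ [ 426.8 -131.5] 35.5 lane y 60.2
top0 right n 548 mean [ 429.3 -254.3   43.1] circ [ 429.  -253.8] 36.0 lane y -62.0
top0 empty carton none 34
top6 filled n 512 mean [425.6 -43.8  42.5] circ [426.4 -43.8] 36.6 lane y 148.0
top6 left n 545 mean [ 427.1 -130.2   43.2] circ [ 427.2 -131. ] 35.4 lane y 60.7
top6 right none 0
top6 empty carton n 502 mean [ 431.3 -336.8   42.8] circ [ 423.8 -337.6] 47.3 lane y -145.7
scene0 filled n 185 mean [421.7 -47.1  41.5] circ [422.3 -46. ] 36.3 lane y 145.8
scene0 left n 322 mean [ 422.9 -133.    41.8] circ [ 423.4 -132.6] 35.0 lane y 59.3
scene0 right n 368 mean [ 424.2 -258.3   42.3] circ [ 426.1 -256. ] 36.1 lane y -64.2
scene0 empty carton none 0
scene6 filled n 174 mean [421.6 -46.6  41.4] circ [422.5 -45.7] 36.4 lane y 146.1
scene6 left n 316 mean [ 422.6 -132.4   41.9] circ [ 423.8 -132.2] 35.5 lane y 59.7
scene6 right none 0
scene6 empty carton n 228 mean [ 431.6 -340.5   41.5] circ [ 432.3 -340.8] 36.3 lane y -149.1
```

The depth check gives -146 to -149 mm, within tolerance, with about 2 mm of calibration error. As a relative check I'll compare the cake with the carton's own wall ends.

```bash
python3 - <<'E'
from h import *
yaw=.022;o=np.array([426.3,-191.8])
for n in("top","scene"):
    z=np.load(n+"6.npz"); d=z["d"]; k,ds,R,t=K(n)
    v,u=np.mgrid[:400,:640]; q=cv2.undistortPoints(np.stack([u,v],-1).reshape(-1,1,2).astype(float),k,ds).reshape(400,640,2)
    X=(np.dstack([q,np.ones((400,640))])*d[...,None]-t)@R
    h=cv2.cvtColor(z["p"],cv2.COLOR_RGB2HSV)
    e=X[...,:2]-o; lx=np.cos(yaw)*e[...,0]+np.sin(yaw)*e[...,1]; ly=-np.sin(yaw)*e[...,0]+np.cos(yaw)*e[...,1]
    for s in(1,-1):
        m=(d>0)&(h[...,1]>70)&(h[...,0]<28)&(abs(lx)>38.5)&(abs(lx)<50)&(X[...,2]>38)&(X[...,2]<56)&(ly*s>95)&(ly*s<205)
        c=(d>0)&(h[...,1]>130)&(h[...,0]>=18)&(h[...,0]<=33)&(abs(lx)<34)&(X[...,2]>40)&(X[...,2]<52)&(ly*s>95)&(ly*s<205)
        f=lambda a:np.percentile(a,[1,99]).round(1)
        print(n,s,"wall",m.sum(),f(ly[m]),f(ly[m]).mean(),"cake",c.sum(),f(ly[c]),f(ly[c]).mean(),"x",f(lx[c]).mean())
E
```

```text
top 1 wall 184 [112.6 183. ] 147.8 cake 497 [112.9 183.5] 148.2 x 1.1500000000000021
top -1 wall 197 [-187.4 -113.5] -150.45 cake 447 [-181.  -113.2] -147.1 x 2.5500000000000007
scene 1 wall 194 [110.6 182.9] 146.75 cake 166 [111.4 179.2] 145.3 x 0.3000000000000007
scene -1 wall 266 [-188.3 -116.5] -152.4 cake 217 [-182.9 -116.2] -149.55 x 0.9000000000000021
```

Measured against its own carton, the cake is about 2–3 mm short of centre, within the 5 mm allowed. The lever was firmly on its stop, so another push would not take it further. I'm handing in.

```bash
python3 - <<'E'
from rig import monitor, order
s=monitor.sense(); print(s['time_s'],s['force'])
print(order.finish_job())
E
```

```text
10.5 [ 0.01882101 -0.07602649 -0.32048589]
the job is handed in; nothing more can be done
None
```

The job is done and handed in at 10.5 s. The empty carton was the one on the robot's right (-y). With shut fingers I pushed the lever knob that way to its stop and held it there for about 1.3 s. I then backed off, so that lever and pusher returned to the middle.

- **Lever at the stop:** the force jumped from 15 to 28 N within 0.5 mm, and the knob was where it should be for -0.6 rad.
- **Lever let go:** the knob was back within 0.5 mm of its starting position, the pusher was out of sight under the bridge, and the robot was touching nothing.
- **Other waiting cake:** cake_left stands where it was, within about 0.5 mm.
- **Cake in the carton:** cake_right is inside the carton, about 2–3 mm short of centre against the carton's own walls, within the 5 mm allowed.
- **Checks that disagreed:** on the absolute lane scale the cake's position read between -145.7 and -149.6 mm, depending on camera and method, against the nominal -150 mm. One of those fits, the top-camera circle at -145.7 mm, was poor. I put the rest down to the calibration's 2 mm error and to seeing the cake's side.

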